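Set out the stitch-punching place at a leatherworker's bench

TASK

Set out the bench for punching stitching holes around the granite slab (left, right and behind as seen from the robot, behind being farther from it): stand the maul on its head to the right of the slab, lay the white punching block on top of the slab in the middle with its length running left to right, put the beeswax tin behind the slab, and lay the brass six-prong iron to the left of the slab with the black two-prong iron between it and the slab, both irons with their prongs pointing straight away from the robot. Line everything up with the middle of the slab and square to its edges, with clear gaps of about 4 cm between the slab and the maul, the tin and the two-prong iron, and between the shanks of the two irons. Leave the thread spools and the dye bottle where they stand.

Things in the scene. Friction and masses are not known exactly. Their poses are not given: they have to be found in the camera images.
- slab: Dark grey flecked granite slab, 180 wide (left-right) x 130 deep x 30 high, too heavy to move; it stays where it is, turned up to 0.2 rad. Origin: centre of its underside, on the bench (z = 0). Its x axis points to its back (away from the robot), y to its left as seen from the robot, z up; its top is 30 above the origin.
- maul_center (a point): Maul (round leatherworker's mallet) standing upside down on the broad flat end of its head: round cream head 53 across at the foot, 76 high, narrowing to 44, with an upright round dark wood handle above it, 25 thick, with a 28 brass cap; 170 high overall, about 0.3 kg. It starts on the slab. The point is on its axis half-way up, 85 above its foot; z axis up along the handle. Grip the handle 40 to 70 above this point.
- block_center (a point): White plastic punching block, 110 long x 50 wide x 20 high, lying flat. The point is its centre, 10 above its underside; its y axis runs along the length, x across the width, z up. Either way round is the same.
- tin_center (a point): Shallow round aluminium tin filled with golden beeswax, 52 across, 22 high. The point is on its axis, 11 above its underside; z up.
- six_iron_center (a point): Six-prong pricking iron, brass-coloured square shank: lies flat, 110 long overall, with a square 12 x 12 shank (bare shank from 55 behind to 19 ahead of this point) and a flat steel blade 30 wide with six prongs in a row at one end. The point is the middle of its length, half-way up (6 above the bench), on the shank and good to grip across; its x axis points to the prongs, z up.
- two_iron_center (a point): Two-prong pricking iron, black square shank: lies flat, 110 long overall, with a square 12 x 12 shank (bare shank from 55 behind to 19 ahead of this point) and a narrow steel blade 8.5 wide with two prongs at one end. The point is the middle of its length, half-way up (6 above the bench), on the shank and good to grip across; its x axis points to the prongs, z up.
- red_spool: Upright spool of red thread, 42 across, 70 high, to be left alone. Origin: centre of its underside.
- blue_spool: The same in blue, to be left alone.
- green_spool: The same in green, to be left alone.
- dye_bottle: Upright amber glass dye bottle with a black cap, 42 across, 95 high, to be left alone. Origin: centre of its underside.
There are look-alikes about, which are no part of the job. Leave any blue look-alike of the part that bears two_iron_center alone. What is shaped like the part that bears block_center but turquoise is not meant.

How it is judged (in metres and radians):
At the end, for the whole second after the job is handed in: Maul, tin, two-prong iron: gap to slab 24-56 mm, in line with its middle within 20 mm. Six-prong shank 23-58 mm beyond the two-prong's, level within 20 mm. Block on the slab, centred within 15 mm. Irons and block square within 0.17 rad, prongs away from the robot. All upright or flat, at rest (x of block_center in the frame of slab between -0.015 and 0.015 m and y of block_center in the frame of slab between -0.015 and 0.015 m and z of block_center in the frame of slab between 0.034 and 0.046 m and angle between the y axis of block_center and the y axis of slab, either way round below 0.17 rad and angle between each of block_center, maul_center, tin_center's own z axis and vertical below 0.1 rad and x of maul_center in the frame of slab between -0.02 and 0.02 m and y of maul_center in the frame of slab between -0.172 and -0.14 m and height (world z) of maul_center between 0.075 and 0.095 m and y of tin_center in the frame of slab between -0.02 and 0.02 m and x of tin_center in the frame of slab between 0.115 and 0.147 m and height (world z) of tin_center below 0.018 m and x of two_iron_center in the frame of slab between -0.02 and 0.02 m and y of two_iron_center in the frame of slab between 0.12 and 0.152 m and x of six_iron_center in the frame of slab between -0.02 and 0.02 m and y of six_iron_center in the frame of two_iron_center between 0.035 and 0.07 m and angle between the x axis of each of two_iron_center, six_iron_center and the x axis of slab, either way round below 0.17 rad and y of slab in the frame of two_iron_center below -0.05 m and height (world z) of each of two_iron_center, six_iron_center below 0.012 m and angle between each of two_iron_center, six_iron_center's own z axis and vertical below 0.15 rad and y of slab in the frame of six_iron_center below -0.05 m and linear speed of each of block, maul, tin, six_iron, two_iron below 0.02 m/s); the robot touches nothing.
It fails at once if a thread spool or the dye bottle is shifted more than 25 mm or knocked over (distance of any of red_spool, blue_spool, green_spool, dye_bottle from where it was at the start of the episode above 0.025 m or angle between any of red_spool, blue_spool, green_spool, dye_bottle's own z axis and vertical above 0.5 rad).
It also fails if it takes over 147 s, if anything falls off the work surface, if the arm or the gripper's body presses on something with over 40 N, if the wrist force passes 120 N, or if a joint passes its speed limit or range.

ROBOT

A 6-joint arm with a two-finger parallel gripper is mounted at the origin on the work surface. World frame = base frame: x ahead of the robot, y to its left, z up, the work surface at z = 0. Lengths are in m, angles in degrees, forces in N, time in s.
With the tool pointing down it reaches from about 0.35 to 0.875 m from the base axis. Payload 4.2 kg.
Tool frame: the origin (TCP) lies midway between the tips of the shut fingers; the grasp point (between the pads) lies 19 mm behind it; y points along the fingers, x is the direction in which the jaws open and shut, and the axes are right-handed (so a half turn about y gives the same grasp; the last joint's range is limited). The gripper opens to 87 mm and grips with 3 to 60 N. Pads are 19 mm wide; open, the fingers measure 117 mm over their backs; the gripper's body (75 mm by 190 mm) begins 51 mm behind the grasp point.
Start: joints at [83.915, 22.042, 0.453, 0, -68.411, -14.817], TCP at [0.223, 0.584, 0.223] pointing down, gripper open.
Joint ranges: [-179.83, 179.83], [-69.29, 118.12], [-61.27, 80.66], [-181.25, 117.63], [-171.15, -9.14], [-177.46, 177.46]. Speed limits (degrees/s): [159.86, 159.86, 180, 180, 180, 180].

INTERFACE

Orientations are given as a 3x3 rotation matrix whose columns are the frame's x, y, z axes.
In Python, from station import * gives the robot as it stands.
- The arm moves only by the tool jog_arm, never from a script. Its argument "series" is a list of rows, each a list of 3 entries, a list of its own where there are three numbers: the shift along the tool's x, y, z in m, then the turn, a rotation vector about the tool's x, y, z in degrees, then the finger opening in m, from 0 to 0.087. A call has 1 to 10 rows; each row shifts and turns the commanded pose from where the row before left it, along the tool's axes as they then stand; what a row does not reach is not made up. A row lasts 1/8 s, in which the tool goes at most 62.5 mm and 10.7 degrees, less where a joint would pass 70% of its speed; a pose out of reach is approached as far as the arm can. A call is refused whole if a number of a shift passes 0.0625 or a number of a turn 10.7, either way. A call with a gripper value outside its range is refused whole. The fingers move at their own pace and stop on an object; the grip force is fixed at half the most. Time passes only in rows, so rows that do not move let the fingers close. It gives the time, the measured TCP pose, the force and the opening at its end, in the units of the state.
- sense(): the state, without advancing time (a new reading comes with each control period).
- capture(name): name is "side" or "top" or "wrist"; returns the picture (384x512x3 uint8, red, green, blue); there is no depth.
- camera_info(name): a dict with "fx", "fy", "cx", "cy" (pixels), "k1" (the pictures are not rectified: a ray, as slopes to the right and down, at radius r is drawn at 1 + k1 r^2 times it, then the intrinsics apply), "rvec" (rotation vector, rad) and "tvec" (3), from world to camera coordinates, as OpenCV has them. Camera axes: x right, y down, z forward; pixel columns grow to the right and rows downward; lengths in m; the calibration is good to about 2 mm. A picture is of the moment at which its call begins: read the wrist's pose just before it. camera_info takes no time and is no camera call; for the wrist camera it gives the pose at the moment of the call.
- finish_job(): hands the job in, once; it reports no verdict.
The state is a dict: "time_s": time; "joints": joint angles; "joint_velocities": joint speeds; "effort": joint torques, N m; "tcp_pos": TCP position; "ee_rot": TCP orientation; "wrist_force": force on the tool from outside, world axes, zero at the start; "moment": the same for the moment, N m; "gripper_width": opening from 0.0 (shut) to 1.0 (fully open).
Only numpy, scipy, OpenCV 4.12 (cv2) and the standard library are available. Lean on these libraries where they do the work, as an engineer would, in place of code of your own. Each camera call takes 0.05 s, during which the arm holds its last target. There are 200 camera calls.

## Working session

There is one attempt and no reset: what is moved stays moved. The work goes in short steps, Python scripts to look and compute and a tool call to move; the robot and the scene stay as the last step left them, time stands still between calls to the robot, and variables do not carry over. Pictures are saved under pics/ and viewed, about 12 in all and at most 16, crops included, and the job is handed in when it is done.

Besides the shell and the picture viewer there is one more tool, called after ">>>" in YAML: its name, and indented under it one key for each argument. jog_arm: Moves the arm, as the interface text tells. Its arguments: {"type":"object","properties":{"series":{"type":"array","items":{"type":"array"}}},"required":["series"]}

```bash
mkdir -p pics; python3 - <<'E'
from station import *
import cv2,numpy as np
s=sense();print(s)
for n in("top","side"):
    im=capture(n)[:,:,::-1];cv2.imwrite(f"pics/{n}0.png",cv2.resize(im,(800,600),interpolation=cv2.INTER_CUBIC));cv2.imwrite(f"{n}0_raw.png",im);print(camera_info(n))
print(camera_info("wrist"))
E
```

```text
{'time_s': 0.0, 'joints': array([ 8.39136622e+01,  2.20915821e+01,  3.78412465e-01, -2.90525209e-02,
       -6.84098195e+01, -1.48143640e+01]), 'joint_velocities': array([ 0.04038177, -0.06759308,  0.03247117,  0.01318099,  0.02747856,
       -0.06678532]), 'effort': array([ 1.63079236e-03, -3.90667176e+01,  1.87400079e+01,  4.21957567e+00,
        1.09988110e-02, -1.77653769e-04]), 'tcp_pos': array([0.22275731, 0.58330631, 0.22144144]), 'ee_rot': array([[-3.56923448e-01, -6.96417694e-04,  9.34133378e-01],
       [-9.34131057e-01, -2.08442953e-03, -3.56924115e-01],
       [ 2.19570346e-03, -9.99997585e-01,  9.34363768e-05]]), 'wrist_force': array([ 0.69990666,  0.47135998, -0.11790148]), 'moment': array([ 0.01234458,  0.02955108, -0.01876436]), 'gripper_width': 0.9996533391424924}
{'fx': 389.6956427937344, 'fy': 389.6956427937344, 'cx': 258.6433668104009, 'cy': 192.52618069909002, 'k1': 0.01815108877819848, 'rvec': array([ 2.15661578, -2.1455252 ,  0.14206087]), 'tvec': array([-0.01667358,  0.61809305,  1.35732338])}
{'fx': 463.0188137231835, 'fy': 463.0188137231835, 'cx': 247.9690201463403, 'cy': 190.39468965787046, 'k1': -0.09308564559741149, 'rvec': array([ 2.19578199, -0.30068862,  0.18069036]), 'tvec': array([-0.56717841,  0.15555293,  1.26507104])}
{'fx': 278.45865995224915, 'fy': 278.45865995224915, 'cx': 259.90921687215797, 'cy': 196.27394418577776, 'k1': -0.001791812680055491, 'rvec': array([-1.69448024,  2.46168927,  0.29837567]), 'tvec': array([ 0.62522471, -0.03026526,  0.38956344])}
```

View pics/top0.png

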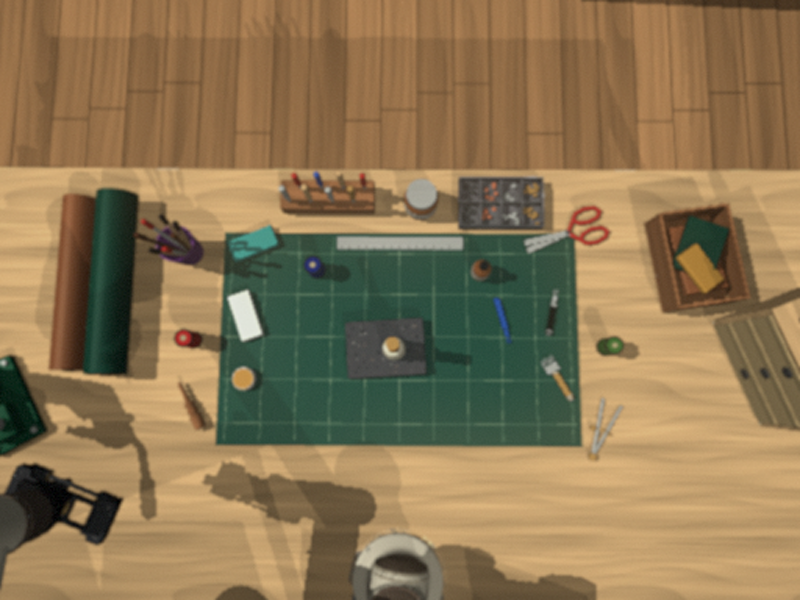

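View pics/side0.png

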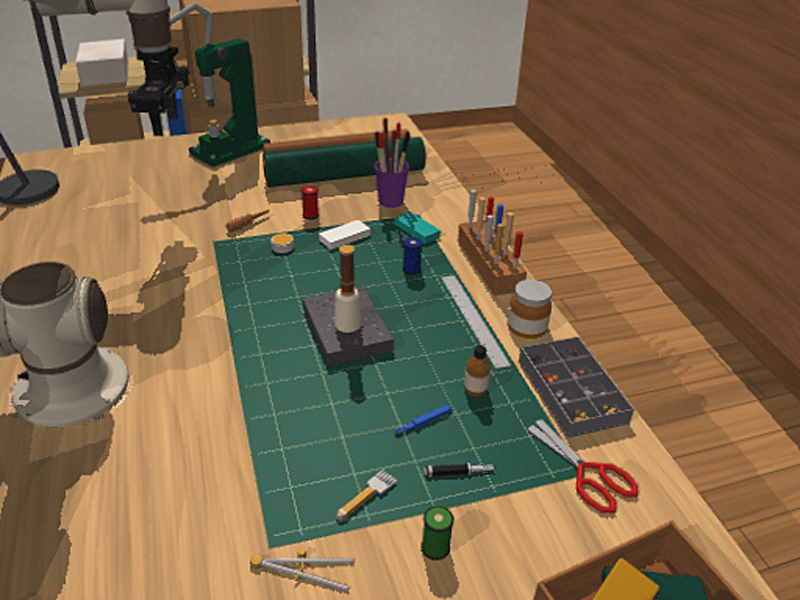

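```bash
cat >h.py <<'E'
from station import *
import cv2,numpy as np
def proj(P,c):
    K=np.array([[c["fx"],0,c["cx"]],[0,c["fy"],c["cy"]],[0,0,1]])
    return cv2.projectPoints(np.float64(P).reshape(-1,1,3),c["rvec"],c["tvec"],K,np.array([c["k1"],0,0,0]))[0].reshape(-1,2)
def bird(im,c,x0,x1,y0,y1,z,s):
    "top view at height z: col=(y1-y)*s, row=(x1-x)*s, s px per m"
    W,H=int((y1-y0)*s),int((x1-x0)*s)
    u,v=np.meshgrid(np.arange(W),np.arange(H))
    P=np.stack([x1-v/s,y1-u/s,np.full(u.shape,z)],-1)
    m=proj(P,c).reshape(H,W,2).astype(np.float32)
    return cv2.remap(im,m[...,0],m[...,1],cv2.INTER_CUBIC)
def grid(b,x1,y1,s,d=.1):
    H,W=b.shape[:2]
    for k in range(-12,13):
        u=int((y1-k*d)*s);v=int((x1-k*d)*s)
        if 0<=u<W: cv2.line(b,(u,0),(u,H),(255,255,255),1);cv2.putText(b,f"y{k*d:.2f}",(u+2,10),0,.35,(255,255,255),1)
        if 0<=v<H: cv2.line(b,(0,v),(W,v),(255,255,255),1);cv2.putText(b,f"x{k*d:.2f}",(2,v-2),0,.35,(255,255,255),1)
    return b
E
python3 - <<'E'
from h import *
im=cv2.imread("top0_raw.png");c=camera_info("top")
b=bird(im,c,.25,.75,-.45,.35,0.0,1000); b=grid(cv2.convertScaleAbs(b,alpha=1.4,beta=15),.75,.35,1000)
cv2.imwrite("pics/bird0.png",b)
E
```

```text
(no output)
```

View pics/bird0.png

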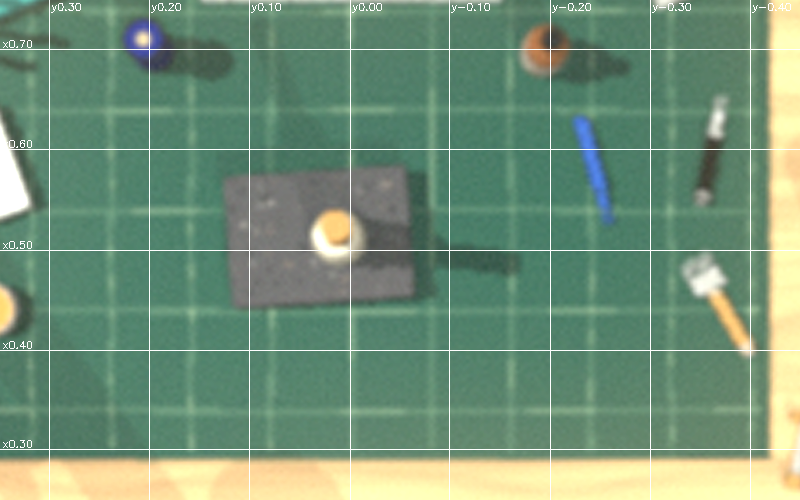

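```bash
cat >>h.py <<'E'
def lift(P0,z,c):
    "z=0 ground point -> same ray at height z"
    R=cv2.Rodrigues(np.float64(c["rvec"]))[0];C=-R.T@c["tvec"];P=np.append(P0,0.)
    return (P+(C-P)*z/C[2])[:2]
E
python3 - <<'E'
from h import *
im=cv2.imread("top0_raw.png");c=camera_info("top")
L=grid(bird(im,c,.36,.66,.28,.50,0.0,1700),.66,.50,1700,.05)
R=grid(bird(im,c,.36,.66,-.44,-.22,0.0,1700),.66,-.22,1700,.05)
cv2.imwrite("pics/lr0.png",cv2.convertScaleAbs(np.hstack([L,R]),alpha=1.3,beta=10))
f=lambda u,v,z:lift(np.array([.75-v/1000,.35-u/1000]),z,c)
k=np.array([f(*p,.03) for p in((223,177),(405,165),(414,297),(233,308))])
print(k,k.mean(0),np.linalg.norm(k-np.roll(k,-1,0),axis=1))
d=(k[0]+k[1]-k[2]-k[3]);e=k[0]+k[3]-k[1]-k[2];print(np.degrees(np.arctan2(d[1],d[0])),np.degrees(np.arctan2(-e[0],e[1])))
print("cap",f(336,228,.17),"head",f(337,237,.05))
E
```

```text
[[ 0.57002291  0.12397627]
 [ 0.58177076 -0.05419939]
 [ 0.45254446 -0.06301027]
 [ 0.4417756   0.1141864 ]] [0.51152843 0.03023825] [0.17856253 0.12952633 0.1775236  0.12862043]
4.132060254952598 3.6254646832380266
cap [0.51120256 0.01032078] head [0.51013948 0.0119529 ]
```

View pics/lr0.png

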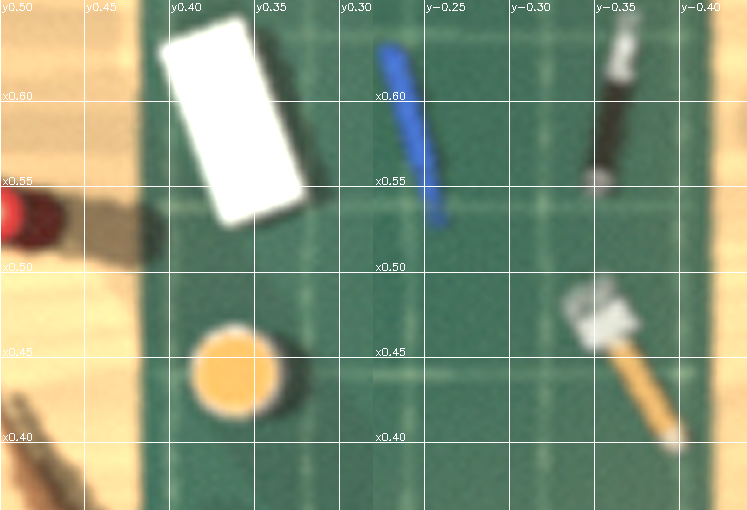

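```bash
cat >>h.py <<'E'
SC=np.array([.5115,.0302]);ST=3.9
def slab(x,y):
    a=np.radians(ST);return SC+np.array([x*np.cos(a)-y*np.sin(a),x*np.sin(a)+y*np.cos(a)])
def go(p,yaw=None):
    "needed turn about tool y, then shift in turned tool axes"
    s=sense();R=s["ee_rot"];cur=np.degrees(np.arctan2(R[1,0],R[0,0]))
    t=0 if yaw is None else -((yaw-cur+180)%360-180)
    q=R@cv2.Rodrigues(np.array([0,np.radians(t),0]))[0]
    d=q.T@(np.array(p)-s["tcp_pos"])
    print("t",round(s["time_s"],2),"tcp",s["tcp_pos"].round(4),"yaw",round(cur,1),"w",round(s["gripper_width"]*.087,4),"| turn y",round(t,1),"shift",d.round(4),"norm",round(np.linalg.norm(d),3),"F",s["wrist_force"].round(1),"tilt",(R[2,0]*57.3).round(2),(R[2,2]*57.3).round(2))
E
```

>>> jog_arm:
  series:
    - [[0.039,-0.005,0.043],[0,0,0],0.087]
    - [[0.039,-0.005,0.043],[0,0,0],0.087]
    - [[0.039,-0.005,0.043],[0,0,0],0.087]
    - [[0.039,-0.005,0.043],[0,0,0],0.087]
    - [[0.039,-0.005,0.043],[0,0,0],0.087]
    - [[0.039,-0.005,0.043],[0,0,0],0.087]
    - [[0.039,-0.005,0.043],[0,0,0],0.087]
    - [[0.039,-0.005,0.043],[0,0,0],0.087]
    - [[0.039,-0.005,0.043],[0,0,0],0.087]
    - [[0.039,-0.005,0.043],[0,0,0],0.087]

```text
time_s: 1.35
tcp_pos: [0.4858, 0.0643, 0.2726]
ee_rot: [[-0.357, -0.0, 0.934], [-0.934, 0.0, -0.357], [-0.0, -1.0, -0.0]]
wrist_force: [-0.2, 1.0, 0.3]
gripper_width: 0.996
```

```bash
python3 - <<'E'
from h import *
go([.51,.0105,.151]); c=camera_info("wrist");im=capture("wrist")[:,:,::-1]
cv2.imwrite("pics/w1.png",im)
print(proj([[.51,.0105,.2]],c))
E
```

```text
t 1.35 tcp [0.4858 0.0643 0.2726] yaw -110.9 w 0.0866 | turn y 0 shift [0.0417 0.1216 0.0418] norm 0.135 F [-0.2  1.   0.3] tilt -0.0 -0.01
[[310.77714587 154.88492587]]
```

View pics/w1.png

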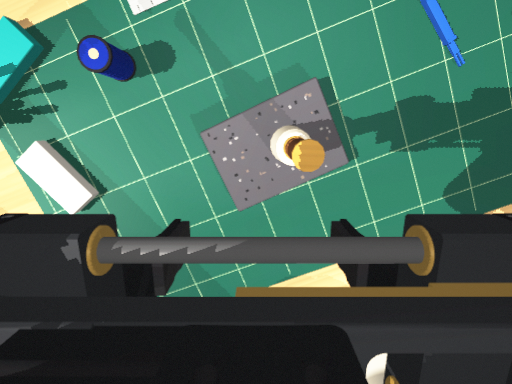

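>>> jog_arm:
  series:
    - [[0.021,0,0.021],[0,0,0],0.087]
    - [[0.021,0,0.021],[0,0,0],0.087]
    - [[0,0,0],[0,0,0],0.087]
    - [[0,0.04,0],[0,0,0],0.087]
    - [[0,0.04,0],[0,0,0],0.087]
    - [[0,0.042,0],[0,0,0],0.087]
    - [[0,0,0],[0,0,0],0]
    - [[0,0,0],[0,0,0],0]
    - [[0,0,0],[0,0,0],0]
    - [[0,0,0],[0,0,0],0]

```text
time_s: 2.65
tcp_pos: [0.5105, 0.0122, 0.1519]
ee_rot: [[-0.357, 0.003, 0.934], [-0.934, 0.001, -0.357], [-0.002, -1.0, 0.002]]
wrist_force: [0.1, 0.2, -0.2]
gripper_width: 0.63
```

```bash
python3 - <<'E'
from h import *
p=slab(0,-.156);print(p,slab(.131,0),slab(0,.136),slab(0,.188)); go([*p,.121])
E
```

```text
[ 0.52211039 -0.12543875] [0.64219664 0.03911   ] [0.50224992 0.16588506] [0.49871313 0.21776464]
t 2.65 tcp [0.5105 0.0122 0.1519] yaw -110.9 w 0.0548 | turn y 0 shift [0.1245 0.0308 0.0599] norm 0.142 F [ 0.1  0.2 -0.2] tilt -0.1 0.13
```

>>> jog_arm:
  series:
    - [[0,0,0],[0,0,0],0]
    - [[0,0,0],[0,0,0],0]
    - [[0,0,0],[0,0,0],0]
    - [[0,0,0],[0,0,0],0]
    - [[0,-0.01,0],[0,0,0],0]
    - [[0,-0.015,0],[0,0,0],0]
    - [[0.03,0,0.015],[0,0,0],0]
    - [[0.035,0,0.015],[0,0,0],0]
    - [[0.035,0,0.015],[0,0,0],0]
    - [[0.025,0,0.015],[0,0,0],0]

```text
time_s: 3.9
tcp_pos: [0.521, -0.1276, 0.1764]
ee_rot: [[-0.357, 0.0, 0.934], [-0.934, 0.0, -0.357], [-0.0, -1.0, 0.0]]
wrist_force: [0.1, 0.8, -2.7]
gripper_width: 0.303
```

```bash
python3 - <<'E'
from h import *
p=slab(0,-.156); go([*p,.122]);cv2.imwrite("pics/s1.png",capture("side")[60:300,100:420,::-1].repeat(2,0).repeat(2,1))
E
```

```text
t 3.9 tcp [ 0.521  -0.1276  0.1764] yaw -110.9 w 0.0264 | turn y 0 shift [-0.0024  0.0544  0.0003] norm 0.054 F [ 0.1  0.8 -2.7] tilt -0.01 0.01
```

View pics/s1.png

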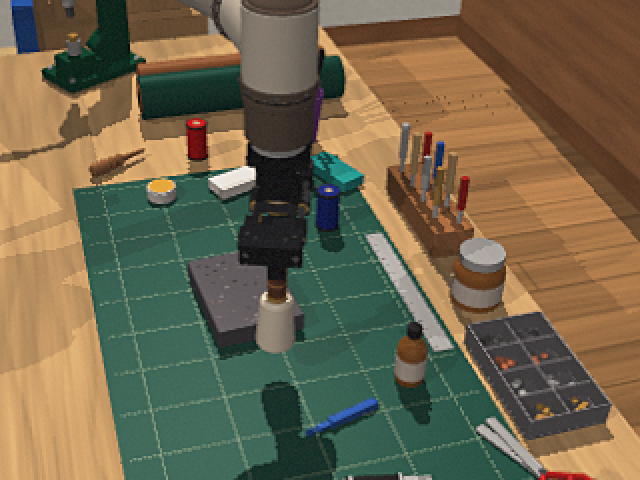

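>>> jog_arm:
  series:
    - [[-0.002,0.025,0],[0,0,0],0]
    - [[0,0.02,0],[0,0,0],0]
    - [[0,0.006,0],[0,0,0],0]
    - [[0,0.003,0],[0,0,0],0]
    - [[0,0,0],[0,0,0],0]

```text
time_s: 4.58
tcp_pos: [0.5226, -0.1243, 0.1224]
ee_rot: [[-0.356, 0.002, 0.934], [-0.934, -0.0, -0.356], [-0.0, -1.0, 0.002]]
wrist_force: [-0.6, -0.1, -3.2]
gripper_width: 0.305
```

>>> jog_arm:
  series:
    - [[0,0,0],[0,0,0],0.06]
    - [[0,0,0],[0,0,0],0.06]
    - [[0,0,0],[0,0,0],0.06]
    - [[0,0,0],[0,0,0],0.06]
    - [[0,-0.03,0],[0,0,0],0.07]
    - [[0,-0.05,0],[0,0,0],0.087]
    - [[0,-0.04,0],[0,0,0],0.087]

```text
time_s: 5.45
tcp_pos: [0.5222, -0.1245, 0.2436]
ee_rot: [[-0.357, 0.002, 0.934], [-0.934, -0.0, -0.357], [-0.0, -1.0, 0.002]]
wrist_force: [0.2, 0.3, -0.8]
gripper_width: 0.936
```

```bash
python3 - <<'E'
from h import *
go([.598,-.358,.22],-99.4)
E
```

```text
t 5.45 tcp [ 0.5222 -0.1245  0.2436] yaw -110.9 w 0.0815 | turn y -11.5 shift [0.218  0.0238 0.1129] norm 0.247 F [ 0.2  0.3 -0.8] tilt -0.01 0.09
```

>>> jog_arm:
  series:
    - [[0,0,0],[0,-5.7,0],0.06]
    - [[0,0,0],[0,-5.8,0],0.06]
    - [[0.054,0,0.02],[0,0,0],0.06]
    - [[0.054,0.01,0.02],[0,0,0],0.06]
    - [[0.055,0.03,0.02],[0,0,0],0.06]
    - [[0.055,0.03,0.01],[0,0,0],0.06]
    - [[0,0.02,0],[0,0,0],0.06]
    - [[0,0,0],[0,0,0],0.06]

```text
time_s: 6.45
tcp_pos: [0.5534, -0.3475, 0.1511]
ee_rot: [[-0.165, -0.005, 0.986], [-0.986, 0.002, -0.165], [-0.001, -1.0, -0.005]]
wrist_force: [-0.1, -0.0, -0.0]
gripper_width: 0.692
```

```bash
python3 - <<'E'
from h import *
go([.598,-.358,.004],-99.4);c=camera_info("wrist");im=capture("wrist")[:,:,::-1]
b=bird(im,c,.48,.70,-.45,-.21,.006,2000)
cv2.imwrite("pics/w2.png",grid(b,.70,-.21,2000,.05))
E
```

```text
t 6.45 tcp [ 0.5534 -0.3475  0.1511] yaw -99.5 w 0.0602 | turn y -0.1 shift [0.0033 0.1468 0.0465] norm 0.154 F [-0.1 -0.  -0. ] tilt -0.06 -0.28
```

View pics/w2.png

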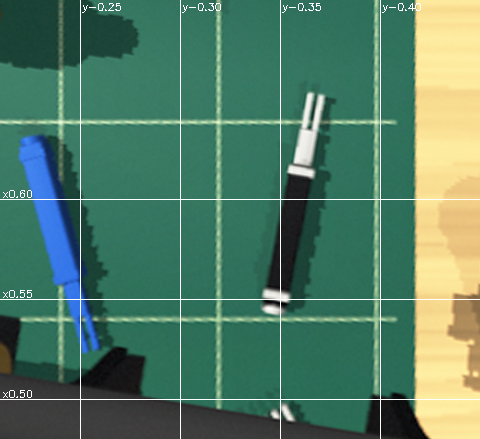

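>>> jog_arm:
  series:
    - [[0,0,0],[0,1.8,0],0.06]
    - [[0.001,0.04,0.046],[0,0,0],0.06]
    - [[0,0.05,0],[0,0,0],0.06]
    - [[0,0.04,0],[0,0,0],0.06]
    - [[0,0.017,0],[0,0,0],0.06]
    - [[0,0,0],[0,0,0],0.06]
    - [[0,0,0],[0,0,0],0.03]
    - [[0,0,0],[0,0,0],0]
    - [[0,0,0],[0,0,0],0]
    - [[0,0,0],[0,0,0],0]

```text
time_s: 7.75
tcp_pos: [0.5999, -0.3573, 0.0071]
ee_rot: [[-0.194, 0.001, 0.981], [-0.981, -0.0, -0.194], [0.0, -1.0, 0.001]]
wrist_force: [1.1, 0.4, -0.9]
gripper_width: 0.318
```

>>> jog_arm:
  series:
    - [[0,0,0],[0,0,0],0]
    - [[0,0,0],[0,0,0],0]
    - [[0,0,0],[0,0,0],0]
    - [[0,0,0],[0,0,0],0]

```text
time_s: 8.25
tcp_pos: [0.5998, -0.3572, 0.0065]
ee_rot: [[-0.194, -0.0, 0.981], [-0.981, -0.0, -0.194], [0.0, -1.0, -0.0]]
wrist_force: [-0.3, -0.7, 0.6]
gripper_width: 0.135
```

```bash
python3 - <<'E'
from h import *
go([*slab(0,.136),.22],-86.1)
E
```

```text
t 8.25 tcp [ 0.5998 -0.3572  0.0065] yaw -101.2 w 0.0118 | turn y -15.1 shift [-0.5285 -0.2135 -0.0617] norm 0.573 F [-0.3 -0.7  0.6] tilt 0.01 -0.0
```

>>> jog_arm:
  series:
    - [[0,-0.03,0],[0,0,0],0]
    - [[0,-0.06,0],[0,0,0],0]
    - [[0,-0.06,0],[0,-5,0],0]
    - [[0,-0.06,0],[0,-5,0],0]
    - [[0,-0.005,0],[0,-5,0],0]
    - [[-0.053,0,-0.006],[0,0,0],0]
    - [[-0.053,0,-0.006],[0,0,0],0]
    - [[-0.053,0,-0.006],[0,0,0],0]
    - [[-0.053,0,-0.006],[0,0,0],0]
    - [[-0.053,0,-0.006],[0,0,0],0]

```text
time_s: 9.5
tcp_pos: [0.5516, -0.093, 0.2213]
ee_rot: [[0.066, -0.0, 0.998], [-0.998, 0.0, 0.066], [-0.0, -1.0, -0.0]]
wrist_force: [1.0, 0.9, 0.3]
gripper_width: 0.134
```

>>> jog_arm:
  series:
    - [[-0.053,0,-0.006],[0,0,0],0]
    - [[-0.053,0,-0.006],[0,0,0],0]
    - [[-0.053,0,-0.006],[0,0,0],0]
    - [[-0.053,0,-0.006],[0,0,0],0]
    - [[-0.053,0,-0.006],[0,0,0],0]
    - [[0,0.05,0],[0,0,0],0]
    - [[0,0.05,0],[0,0,0],0]
    - [[0,0.05,0],[0,0,0],0]
    - [[0,0,0],[0,0,0],0]

```text
time_s: 10.62
tcp_pos: [0.5019, 0.166, 0.068]
ee_rot: [[0.066, -0.008, 0.998], [-0.998, -0.005, 0.066], [0.005, -1.0, -0.009]]
wrist_force: [-0.4, -0.4, 0.1]
gripper_width: 0.134
```

```bash
python3 - <<'E'
from h import *
go([*slab(0,.136),.007],-86.1)
E
```

```text
t 10.62 tcp [0.5019 0.166  0.068 ] yaw -86.2 w 0.0117 | turn y -0.1 shift [-0.0002  0.061   0.0009] norm 0.061 F [-0.4 -0.4  0.1] tilt 0.27 -0.5
```

>>> jog_arm:
  series:
    - [[0,0.04,0],[0,0,0],0]
    - [[0,0.015,0],[0,0,0],0]
    - [[0,0.005,0],[0,0,0],0]
    - [[0,0,0],[0,0,0],0]
    - [[0,0,0],[0,0,0],0.035]
    - [[0,0,0],[0,0,0],0.035]
    - [[0,0,0],[0,0,0],0.035]
    - [[0,-0.03,0],[0,0,0],0.035]
    - [[0,-0.06,0],[0,0,0],0.06]
    - [[0,-0.06,0],[0,0,0],0.06]

```text
time_s: 11.88
tcp_pos: [0.5045, 0.1675, 0.1631]
ee_rot: [[0.066, -0.001, 0.998], [-0.998, -0.001, 0.066], [0.001, -1.0, -0.001]]
wrist_force: [1.3, 0.8, -0.3]
gripper_width: 0.549
```

>>> jog_arm:
  series:
    - [[0,-0.06,0],[0,0,0],0.06]
    - [[0,-0.01,0],[0,-8,0],0.06]
    - [[0,0,0],[0,-8,0],0.06]
    - [[0,0,0],[0,-7.7,0],0.06]
    - [[0,0,0],[0,0,0],0.06]

```text
time_s: 12.5
tcp_pos: [0.5046, 0.1676, 0.2316]
ee_rot: [[0.46, 0.0, 0.888], [-0.888, 0.0, 0.46], [-0.0, -1.0, 0.0]]
wrist_force: [-0.6, 0.7, 0.3]
gripper_width: 0.693
```

```bash
python3 - <<'E'
from h import *
go([.4437,-.370,.22],-62.5)
E
```

```text
t 12.5 tcp [0.5046 0.1676 0.2316] yaw -62.6 w 0.0603 | turn y -0.1 shift [ 0.4487  0.0116 -0.3023] norm 0.541 F [-0.6  0.7  0.3] tilt -0.0 0.0
```

>>> jog_arm:
  series:
    - [[0.045,0,-0.035],[0,0,0],0.06]
    - [[0.045,0,-0.035],[0,0,0],0.06]
    - [[0.045,0,-0.035],[0,0,0],0.06]
    - [[0.045,0,-0.035],[0,0,0],0.06]
    - [[0.045,0,-0.035],[0,0,0],0.06]
    - [[0.045,0,-0.035],[0,0,0],0.06]
    - [[0.045,0,-0.035],[0,0,0],0.06]
    - [[0.045,0.02,-0.035],[0,0,0],0.06]
    - [[0.045,0.03,-0.035],[0,0,0],0.06]
    - [[0.045,0.03,-0.035],[0,0,0],0.06]

```text
time_s: 13.75
tcp_pos: [0.4023, -0.3916, 0.1527]
ee_rot: [[0.46, 0.001, 0.888], [-0.888, -0.001, 0.46], [0.001, -1.0, 0.001]]
wrist_force: [1.9, 0.3, 0.9]
gripper_width: 0.687
```

>>> jog_arm:
  series:
    - [[0,0,0],[0,0,0],0.06]
    - [[0,0,0],[0,0,0],0.06]

```text
time_s: 14.0
tcp_pos: [0.4026, -0.3899, 0.1532]
ee_rot: [[0.46, -0.0, 0.888], [-0.888, 0.0, 0.46], [-0.0, -1.0, -0.0]]
wrist_force: [1.0, -0.3, -0.4]
gripper_width: 0.688
```

```bash
python3 - <<'E'
from h import *
go([.4437,-.370,.005],-62.5);c=camera_info("wrist");im=capture("wrist")[:,:,::-1]
b=bird(im,c,.36,.56,-.46,-.26,.006,2000)
cv2.imwrite("pics/w3.png",grid(b,.56,-.26,2000,.05))
E
```

```text
t 14.0 tcp [ 0.4026 -0.3899  0.1532] yaw -62.6 w 0.0599 | turn y -0.1 shift [0.0014 0.1482 0.0457] norm 0.155 F [ 1.  -0.3 -0.4] tilt -0.01 -0.02
```

View pics/w3.png

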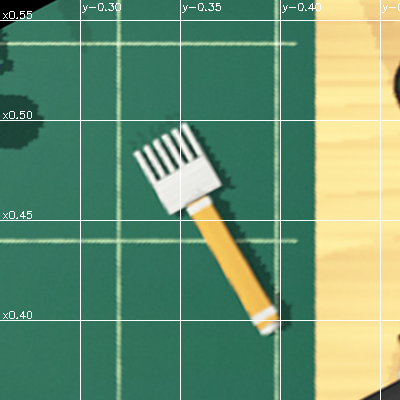

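>>> jog_arm:
  series:
    - [[0,0,0],[0,-1.1,0],0.06]
    - [[-0.001,0.04,0.046],[0,0,0],0.06]
    - [[0,0.05,0],[0,0,0],0.06]
    - [[0,0.04,0],[0,0,0],0.06]
    - [[0,0.017,0],[0,0,0],0.06]
    - [[0,0,0],[0,0,0],0.06]
    - [[0,0,0],[0,0,0],0.03]
    - [[0,0,0],[0,0,0],0]
    - [[0,0,0],[0,0,0],0]
    - [[0,0,0],[0,0,0],0]

```text
time_s: 15.3
tcp_pos: [0.4428, -0.367, 0.0068]
ee_rot: [[0.479, 0.001, 0.878], [-0.878, -0.0, 0.479], [0.001, -1.0, 0.001]]
wrist_force: [-0.4, -0.0, -0.1]
gripper_width: 0.317
```

>>> jog_arm:
  series:
    - [[0,0,0],[0,0,0],0]
    - [[0,0,0],[0,0,0],0]
    - [[0,0,0],[0,0,0],0]
    - [[0,0,0],[0,0,0],0]

```text
time_s: 15.8
tcp_pos: [0.4428, -0.367, 0.0064]
ee_rot: [[0.479, 0.0, 0.878], [-0.878, -0.0, 0.479], [0.0, -1.0, 0.0]]
wrist_force: [-0.1, -0.3, 0.6]
gripper_width: 0.133
```

```bash
python3 - <<'E'
from h import *
go([*slab(0,.189),.22],-86.1)
E
```

```text
t 15.8 tcp [ 0.4428 -0.367   0.0064] yaw -61.4 w 0.0116 | turn y 24.7 shift [-0.5805 -0.2138  0.0956] norm 0.626 F [-0.1 -0.3  0.6] tilt 0.02 0.01
```

>>> jog_arm:
  series:
    - [[0,-0.03,0],[0,0,0],0]
    - [[0,-0.06,0],[0,0,0],0]
    - [[0,-0.06,0],[0,8,0],0]
    - [[0,-0.06,0],[0,8,0],0]
    - [[0,-0.005,0],[0,8.7,0],0]
    - [[-0.053,0,0.009],[0,0,0],0]
    - [[-0.053,0,0.009],[0,0,0],0]
    - [[-0.053,0,0.009],[0,0,0],0]
    - [[-0.053,0,0.009],[0,0,0],0]
    - [[-0.053,0,0.009],[0,0,0],0]

```text
time_s: 17.05
tcp_pos: [0.4689, -0.0976, 0.2209]
ee_rot: [[0.068, -0.001, 0.998], [-0.998, 0.0, 0.068], [-0.0, -1.0, -0.001]]
wrist_force: [0.0, 0.8, -0.3]
gripper_width: 0.133
```

>>> jog_arm:
  series:
    - [[-0.053,0,0.009],[0,0,0],0]
    - [[-0.053,0,0.009],[0,0,0],0]
    - [[-0.053,0,0.009],[0,0,0],0]
    - [[-0.053,0,0.009],[0,0,0],0]
    - [[-0.053,0,0.009],[0,0,0],0]
    - [[-0.05,0,0.006],[0,0,0],0]
    - [[0,0.05,0],[0,0,0],0]
    - [[0,0.05,0],[0,0,0],0]
    - [[0,0.05,0],[0,0,0],0]
    - [[0,0,0],[0,0,0],0]

```text
time_s: 18.3
tcp_pos: [0.496, 0.2162, 0.0675]
ee_rot: [[0.067, -0.009, 0.998], [-0.998, -0.006, 0.067], [0.006, -1.0, -0.009]]
wrist_force: [0.3, 0.4, -0.9]
gripper_width: 0.131
```

```bash
python3 - <<'E'
from h import *
go([*slab(0,.189),.0065],-86.1)
E
```

```text
t 18.3 tcp [0.496  0.2162 0.0675] yaw -86.1 w 0.0114 | turn y -0.0 shift [-0.0028  0.0609  0.0034] norm 0.061 F [ 0.3  0.4 -0.9] tilt 0.33 -0.52
```

>>> jog_arm:
  series:
    - [[-0.003,0.04,0.002],[0,0,0],0]
    - [[0,0.015,0],[0,0,0],0]
    - [[0,0.005,0],[0,0,0],0]
    - [[0,0,0],[0,0,0],0]
    - [[0,0,0],[0,0,0],0.035]
    - [[0,0,0],[0,0,0],0.035]
    - [[0,0,0],[0,0,0],0.035]
    - [[0,-0.03,0],[0,0,0],0.035]
    - [[0,-0.06,0],[0,0,0],0.087]
    - [[0,-0.06,0],[0,0,0],0.087]

```text
time_s: 19.55
tcp_pos: [0.5005, 0.2212, 0.1629]
ee_rot: [[0.068, -0.001, 0.998], [-0.998, -0.001, 0.068], [0.001, -1.0, -0.001]]
wrist_force: [0.8, 0.8, 0.4]
gripper_width: 0.547
```

```bash
python3 - <<'E'
from h import *
go([.4417,.3558,.15])
E
```

```text
t 19.55 tcp [0.5005 0.2212 0.1629] yaw -86.1 w 0.0476 | turn y 0 shift [-0.1383  0.0128 -0.0495] norm 0.147 F [0.8 0.8 0.4] tilt 0.04 -0.03
```

Move above the tin, stopping 6 cm short so the wrist camera sees both the tin and the block.

>>> jog_arm:
  series:
    - [[-0.046,0,-0.036],[0,0,0],0.087]
    - [[-0.046,0,-0.036],[0,0,0],0.087]
    - [[-0.046,0,-0.036],[0,0,0],0.087]
    - [[0,0,0],[0,0,0],0.087]
    - [[0,0,0],[0,0,0],0.087]

```text
time_s: 20.18
tcp_pos: [0.3834, 0.3518, 0.1613]
ee_rot: [[0.069, -0.0, 0.998], [-0.998, -0.0, 0.069], [0.0, -1.0, -0.0]]
wrist_force: [0.5, -0.8, -0.2]
gripper_width: 0.989
```

```bash
python3 - <<'E'
from h import *
go([.4417,.3558,.006]);c=camera_info("wrist");im=capture("wrist")[:,:,::-1]
b=bird(im,c,.37,.67,.15,.45,.021,1800)
cv2.imwrite("pics/w4.png",grid(b,.67,.45,1800,.05))
E
```

```text
t 20.18 tcp [0.3834 0.3518 0.1613] yaw -86.1 w 0.086 | turn y 0 shift [-1.000e-04  1.553e-01  5.840e-02] norm 0.166 F [ 0.5 -0.8 -0.2] tilt 0.01 -0.01
```

View pics/w4.png

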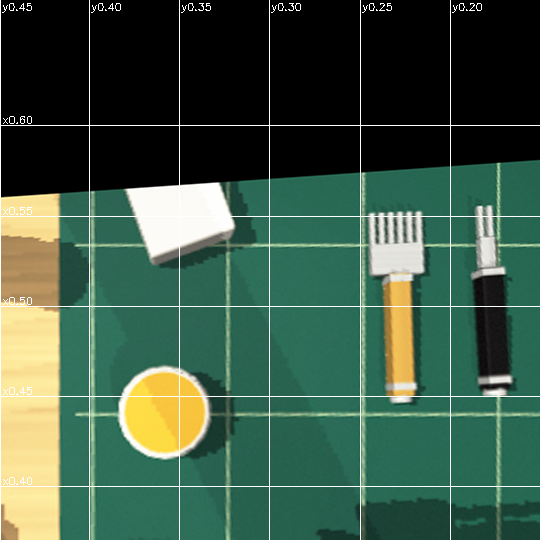

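>>> jog_arm:
  series:
    - [[-0.003,0.03,0.05],[0,0,0],0.087]
    - [[0,0.05,0.008],[0,0,0],0.087]
    - [[0,0.05,0],[0,0,0],0.087]
    - [[0,0.025,0],[0,0,0],0.087]
    - [[0,0,0],[0,0,0],0.03]
    - [[0,0,0],[0,0,0],0.03]
    - [[0,0,0],[0,0,0],0.03]
    - [[0,0,0],[0,0,0],0.03]
    - [[0,0,0],[0,0,0],0.03]
    - [[0,0,0],[0,0,0],0.03]

```text
time_s: 21.48
tcp_pos: [0.4415, 0.359, 0.0073]
ee_rot: [[0.068, 0.001, 0.998], [-0.998, 0.001, 0.068], [-0.001, -1.0, 0.001]]
wrist_force: [-0.4, -1.5, 6.7]
gripper_width: 0.587
```

```bash
python3 - <<'E'
from h import *
go([*slab(.131,0),.12])
E
```

```text
t 21.48 tcp [0.4415 0.359  0.0073] yaw -86.1 w 0.0511 | turn y 0 shift [ 0.3328 -0.1128  0.1784] norm 0.394 F [-0.4 -1.5  6.7] tilt -0.04 0.05
```

>>> jog_arm:
  series:
    - [[0,-0.02,0],[0,0,0],0.03]
    - [[0,-0.05,0],[0,0,0],0.03]
    - [[0,-0.045,0],[0,0,0],0.03]
    - [[0.0475,0,0.0255],[0,0,0],0.03]
    - [[0.0475,0,0.0255],[0,0,0],0.03]
    - [[0.0475,0,0.0255],[0,0,0],0.03]
    - [[0.0475,0,0.0255],[0,0,0],0.03]
    - [[0.0475,0,0.0255],[0,0,0],0.03]
    - [[0.0475,0,0.0255],[0,0,0],0.03]
    - [[0.0475,0,0.0255],[0,0,0],0.03]

```text
time_s: 22.72
tcp_pos: [0.6425, 0.0378, 0.1208]
ee_rot: [[0.068, -0.001, 0.998], [-0.998, 0.0, 0.068], [-0.0, -1.0, -0.001]]
wrist_force: [0.4, 0.9, -1.0]
gripper_width: 0.589
```

>>> jog_arm:
  series:
    - [[0,0.05,0],[0,0,0],0.03]
    - [[0,0,0],[0,0,0],0.03]

```text
time_s: 22.98
tcp_pos: [0.6383, 0.0377, 0.0666]
ee_rot: [[0.066, -0.011, 0.998], [-0.998, -0.002, 0.066], [0.001, -1.0, -0.011]]
wrist_force: [-1.3, -0.8, -0.1]
gripper_width: 0.585
```

```bash
python3 - <<'E'
from h import *
go([*slab(.131,0),.0075])
E
```

```text
t 22.98 tcp [0.6383 0.0377 0.0666] yaw -86.2 w 0.0509 | turn y 0 shift [-0.0012  0.0591  0.0046] norm 0.059 F [-1.3 -0.8 -0.1] tilt 0.07 -0.63
```

>>> jog_arm:
  series:
    - [[0,0.035,0.002],[0,0,0],0.03]
    - [[0,0.015,0],[0,0,0],0.03]
    - [[0,0.008,0],[0,0,0],0.03]
    - [[0,0,0],[0,0,0],0.03]
    - [[0,0,0],[0,0,0],0.08]
    - [[0,0,0],[0,0,0],0.08]
    - [[0,0,0],[0,0,0],0.08]
    - [[0,-0.03,0],[0,0,0],0.087]
    - [[0,-0.05,0],[0,-8,0],0.087]
    - [[0,-0.06,0],[0,-9,0],0.087]

```text
time_s: 24.22
tcp_pos: [0.6432, 0.0391, 0.1539]
ee_rot: [[0.361, -0.002, 0.932], [-0.932, -0.001, 0.361], [-0.0, -1.0, -0.003]]
wrist_force: [1.7, -1.1, 0.3]
gripper_width: 0.992
```

```bash
python3 - <<'E'
from h import *
go([.5866,.360,.16],-69)
E
```

```text
t 24.23 tcp [0.6432 0.0391 0.1539] yaw -68.8 w 0.0863 | turn y 0.2 shift [-0.3199 -0.0062  0.0621] norm 0.326 F [ 1.7 -1.1  0.3] tilt -0.01 -0.14
```

>>> jog_arm:
  series:
    - [[-0.053,0,-0.003],[0,0,0],0.087]
    - [[-0.053,0,-0.003],[0,0,0],0.087]
    - [[-0.053,0,-0.003],[0,0,0],0.087]
    - [[-0.053,0,-0.003],[0,0,0],0.087]
    - [[-0.053,0,-0.003],[0,0,0],0.087]
    - [[-0.055,0,-0.003],[0,0,0],0.087]
    - [[0,0,0],[0,0,0],0.087]
    - [[0,0,0],[0,0,0],0.087]

```text
time_s: 25.22
tcp_pos: [0.5129, 0.3317, 0.1533]
ee_rot: [[0.357, -0.0, 0.934], [-0.934, -0.0, 0.357], [0.0, -1.0, -0.0]]
wrist_force: [-0.5, -0.5, 0.4]
gripper_width: 0.999
```

```bash
python3 - <<'E'
from h import *
go([.5866,.360,.006],-69);c=camera_info("wrist");im=capture("wrist")[:,:,::-1]
b=bird(im,c,.48,.68,.26,.46,.02,2500)
cv2.imwrite("pics/w5.png",grid(b,.68,.46,2500,.05))
E
```

```text
t 25.23 tcp [0.5129 0.3317 0.1533] yaw -69.1 w 0.0869 | turn y -0.1 shift [-1.000e-04  1.473e-01  7.900e-02] norm 0.167 F [-0.5 -0.5  0.4] tilt 0.01 -0.01
```

View pics/w5.png

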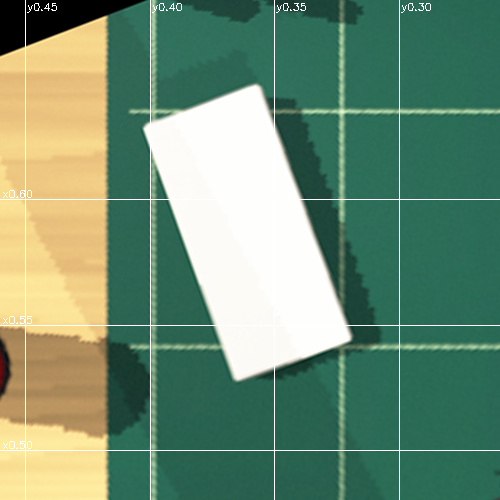

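>>> jog_arm:
  series:
    - [[0,0,0],[0,1.3,0],0.087]
    - [[-0.001,0.02,0.05],[0,0,0],0.087]
    - [[0,0.045,0.029],[0,0,0],0.087]
    - [[0,0.05,0],[0,0,0],0.087]
    - [[0,0.029,0],[0,0,0],0.087]
    - [[0,0,0],[0,0,0],0.03]
    - [[0,0,0],[0,0,0],0.03]
    - [[0,0,0],[0,0,0],0.03]
    - [[0,0,0],[0,0,0],0.03]
    - [[0,0,0],[0,0,0],0.03]

```text
time_s: 26.52
tcp_pos: [0.5875, 0.3597, 0.0106]
ee_rot: [[0.336, 0.001, 0.942], [-0.942, 0.001, 0.336], [-0.0, -1.0, 0.002]]
wrist_force: [0.2, -0.2, 3.2]
gripper_width: 0.572
```

>>> jog_arm:
  series:
    - [[0,0,0],[0,0,0],0.03]

```text
time_s: 26.65
tcp_pos: [0.5875, 0.3597, 0.0106]
ee_rot: [[0.336, 0.001, 0.942], [-0.942, 0.001, 0.336], [-0.0, -1.0, 0.001]]
wrist_force: [-1.5, -0.9, 5.2]
gripper_width: 0.57
```

```bash
python3 - <<'E'
from h import *
go([*SC,.12],-176.1)
E
```

```text
t 26.65 tcp [0.5875 0.3597 0.0106] yaw -70.4 w 0.0496 | turn y 105.7 shift [ 0.0981 -0.1098  0.3235] norm 0.355 F [-1.5 -0.9  5.2] tilt -0.02 0.08
```

>>> jog_arm:
  series:
    - [[0,-0.03,0],[0,0,0],0.03]
    - [[0,-0.05,0],[0,0,0],0.03]
    - [[0,-0.05,0],[0,0,0],0.03]
    - [[0,0,0],[0,8,0],0.03]
    - [[0,0,0],[0,10,0],0.03]
    - [[0,0,0],[0,10,0],0.03]
    - [[0,0,0],[0,10,0],0.03]
    - [[0,0,0],[0,10,0],0.03]
    - [[0,0,0],[0,10,0],0.03]
    - [[0,0,0],[0,10,0],0.03]

```text
time_s: 27.9
tcp_pos: [0.5865, 0.3591, 0.1381]
ee_rot: [[-0.752, -0.002, 0.659], [-0.659, -0.001, -0.752], [0.002, -1.0, -0.001]]
wrist_force: [0.2, 0.3, -1.9]
gripper_width: 0.57
```

>>> jog_arm:
  series:
    - [[0,0,0],[0,10,0],0.03]
    - [[0,0,0],[0,10,0],0.03]
    - [[0,0,0],[0,10,0],0.03]
    - [[0,0,0],[0,7.7,0],0.03]
    - [[0,0,0],[0,0,0],0.03]

```text
time_s: 28.52
tcp_pos: [0.5866, 0.3591, 0.1383]
ee_rot: [[-0.998, -0.001, 0.069], [-0.069, -0.001, -0.998], [0.002, -1.0, 0.001]]
wrist_force: [0.2, -0.1, -1.3]
gripper_width: 0.574
```

```bash
python3 - <<'E'
from h import *
go([*SC,.0406],-176.1)
E
```

```text
t 28.52 tcp [0.5866 0.3591 0.1383] yaw -176.0 w 0.0499 | turn y 0.1 shift [0.0972 0.0981 0.3229] norm 0.351 F [ 0.2 -0.1 -1.3] tilt 0.09 0.04
```

>>> jog_arm:
  series:
    - [[0.016,0,0.054],[0,0,0],0.03]
    - [[0.016,0,0.054],[0,0,0],0.03]
    - [[0.016,0,0.054],[0,0,0],0.03]
    - [[0.016,0,0.054],[0,0,0],0.03]
    - [[0.016,0,0.054],[0,0,0],0.03]
    - [[0.017,0,0.053],[0,0,0],0.03]
    - [[0,0.03,0],[0,0,0],0.03]
    - [[0,0.04,0],[0,0,0],0.03]
    - [[0,0,0],[0,0,0],0.03]
    - [[0,0,0],[0,0,0],0.03]

```text
time_s: 29.78
tcp_pos: [0.5133, 0.0308, 0.0704]
ee_rot: [[-0.998, 0.002, 0.07], [-0.07, 0.0, -0.998], [-0.002, -1.0, 0.0]]
wrist_force: [-0.1, 0.2, -1.0]
gripper_width: 0.571
```

```bash
python3 - <<'E'
from h import *
go([*SC,.0406],-176.1)
E
```

```text
t 29.77 tcp [0.5133 0.0308 0.0704] yaw -176.0 w 0.0497 | turn y 0.1 shift [0.0019 0.0298 0.0005] norm 0.03 F [-0.1  0.2 -1. ] tilt -0.11 0.0
```

Lower, release, back off up and clear.

>>> jog_arm:
  series:
    - [[0.001,0.02,0],[0,0,0],0.03]
    - [[0,0.007,0],[0,0,0],0.03]
    - [[0,0.0025,0],[0,0,0],0.03]
    - [[0,0,0],[0,0,0],0.03]
    - [[0,0,0],[0,0,0],0.075]
    - [[0,0,0],[0,0,0],0.075]
    - [[0,0,0],[0,0,0],0.075]
    - [[0,-0.03,0],[0,0,0],0.075]
    - [[0,-0.06,0],[0,0,0],0.075]
    - [[0,-0.06,0],[0,0,0],0.075]

```text
time_s: 31.02
tcp_pos: [0.5109, 0.0302, 0.1913]
ee_rot: [[-0.998, -0.001, 0.068], [-0.068, -0.0, -0.998], [0.001, -1.0, 0.0]]
wrist_force: [1.2, 0.5, -0.2]
gripper_width: 0.86
```

>>> jog_arm:
  series:
    - [[0,-0.06,0],[0,0,0],0.075]
    - [[0.02,-0.05,-0.03],[0,0,0],0.075]
    - [[0.03,0,-0.05],[0,0,0],0.075]
    - [[0.02,0,-0.055],[0,0,0],0.075]
    - [[0,0,-0.06],[0,0,0],0.075]
    - [[0,0,-0.06],[0,0,0],0.075]
    - [[0,0,-0.06],[0,0,0],0.075]
    - [[0,0,-0.06],[0,0,0],0.075]
    - [[0,0,-0.06],[0,0,0],0.075]
    - [[0,0,0],[0,0,0],0.075]

```text
time_s: 32.28
tcp_pos: [0.4109, 0.463, 0.2974]
ee_rot: [[-0.997, -0.002, 0.072], [-0.072, -0.002, -0.997], [0.002, -1.0, 0.002]]
wrist_force: [0.5, 0.1, -0.2]
gripper_width: 0.866
```

```bash
python3 - <<'E'
from h import *
go([*SC,.0406]);c=camera_info("top");im=capture("top")[:,:,::-1]
b=bird(im,c,.4,.74,-.2,.27,0.0,1600); b=cv2.convertScaleAbs(b,alpha=1.3,beta=10)
cv2.imwrite("pics/f.png",grid(b,.74,.27,1600,.05))
cv2.imwrite("pics/fs.png",cv2.resize(capture("side")[:,:,::-1],(800,600)))
E
```

```text
t 32.27 tcp [0.4109 0.463  0.2974] yaw -175.9 w 0.0753 | turn y 0 shift [-0.0699  0.2576  0.4383] norm 0.513 F [ 0.5  0.1 -0.2] tilt 0.1 0.12
```

View pics/f.png

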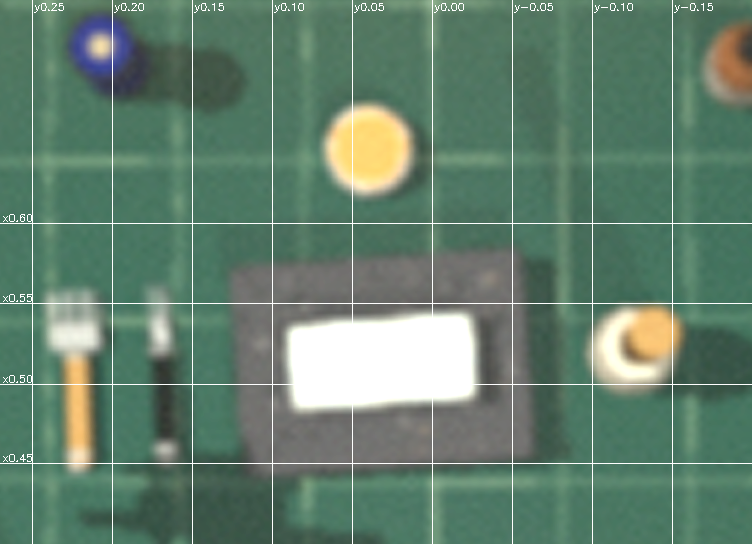

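View pics/fs.png

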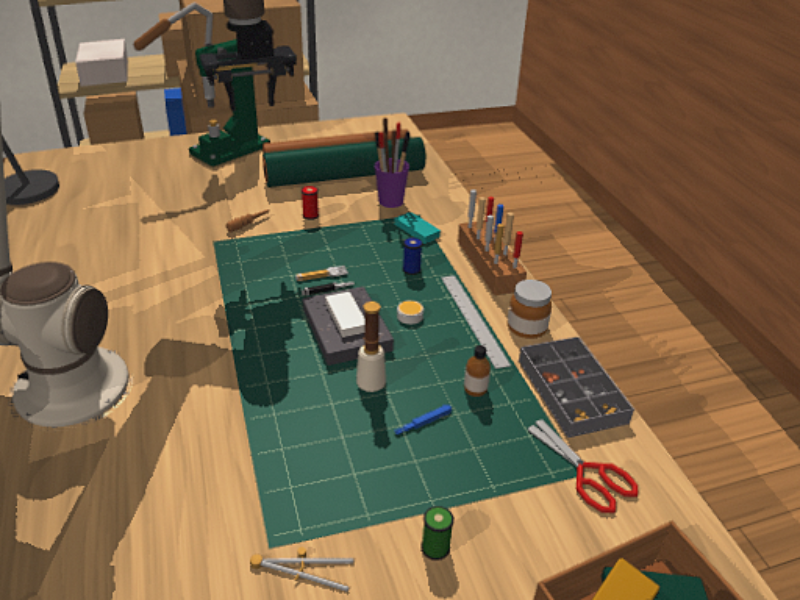

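```bash
python3 -c "
from station import *
print(finish_job())"
```

```text
the job is handed in; nothing more can be done
None
```

The bench is set out as asked and the job is handed in, after about 32 s of the 147 s allowed. I moved the maul, the black two-prong iron, the brass six-prong iron, the tin and the white block, in that order. `finish_job()` reports no verdict.

The last top and side pictures put everything inside the limits, with the arm well clear:

| Part | Where it ended up |
|---|---|
| Maul | Standing at about (0.521, -0.124), planned (0.522, -0.125) |
| Tin | About (0.643, 0.040), planned (0.642, 0.039) |
| Two-prong iron | About 13.6 cm left of the slab's centre, prongs away from the robot |
| Six-prong iron | About 5.4 cm beyond the two-prong, centre to centre, prongs away from the robot |
| Block | Within about 3 mm of the slab's middle, about 1° off square |

The irons are about 2° off the slab's angle (limit about 9.7°). The blue iron and turquoise block were left alone, and the spools and bottle look undisturbed. I checked those four only by eye in the pictures.

The wrist and top cameras disagreed by 3–5 mm on where the tin and block started. I went by the wrist view for both, and both grasps held.

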